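# Check under two sample crates and dispatch the stamped one

### The job

Tip each of the two crates over the stop rail (a low wedge) on to its side, towards the robot, by pulling at the top of its far wall with the fingertips, so that its underside faces out towards the dispatch line and can be seen. When both lie on their sides, push the one that is stamped underneath, still lying on its side, out from the rail until the yellow dispatch line runs under the middle of it; leave the other lying at the rail. Pick nothing up, and leave everything else on the bench alone.

Things in the scene. Friction and masses are not known exactly. Their poses are not given: they have to be found in the camera images.
- stamped_crate: closed wooden crate, 80 mm deep (its x), 100 wide (its y), 85 high with its 6 mm runners (along x, at its left and right edges), plus a lid cleat 24 wide, 12 thick, all along y over the lid's middle. Origin: centre of its underside, on the bench; x points away from the rail, z up. 0.36 to 0.54 kg. Its underside has a black stamp, a 59 mm ring with a bar through it, hidden while it stands.
- plain_crate: closed wooden crate, 80 mm deep (its x), 100 wide (its y), 85 high with its 6 mm runners (along x, at its left and right edges), plus a lid cleat 24 wide, 12 thick, all along y over the lid's middle. Origin: centre of its underside, on the bench; x points away from the rail, z up. 0.36 to 0.54 kg. Same outside as the stamped one; its underside is blank.
- stop_rail: fixed flat aluminium wedge, 420 mm long (its y): a 6 mm high step at x = 0 facing the crates, sloping down to nothing 100 mm towards the robot. Origin: on the bench, middle of the step; x points from the step to the crates and the dispatch line, y to the robot's left. One crate stands left, one right of its middle, in random order, square within 2 degrees, within 6 mm of the step.
- dispatch_line: yellow tape line flat on the bench beyond the crates, 25 mm wide (its x), 560 mm long (its y), no thickness to speak of. Origin: its middle; y along the line to the robot's left, x across it, away from the robot.
- stamped_crate_center (a point): middle of the volume of stamped_crate, 42.5 mm above its underside; its weight acts here too, so tipped over its lower near edge it passes its balance at about 43 degrees and then falls on to its side by itself
- stamped_crate_near_edge (a point): middle of the lower edge of stamped_crate on the rail's side (40 mm from its origin along -x). The crate tips about this edge, which the rail stops; it slips up to about 10 mm away from the rail meanwhile
- stamped_crate_far_edge (a point): middle of the lower edge of stamped_crate on the side away from the rail (40 mm from its origin along +x)
- plain_crate_center (a point): middle of the volume of plain_crate, 42.5 mm above its underside; its weight acts here too, so tipped over its lower near edge it passes its balance at about 43 degrees and then falls on to its side by itself
- plain_crate_near_edge (a point): middle of the lower edge of plain_crate on the rail's side (40 mm from its origin along -x). The crate tips about this edge, which the rail stops; it slips up to about 10 mm away from the rail meanwhile
- plain_crate_far_edge (a point): middle of the lower edge of plain_crate on the side away from the rail (40 mm from its origin along +x)
- mounted_sample: bystander, loose: black resin-mounted sample, upright cylinder 30 mm across and 22 mm high, standing between the two crates' lanes; origin under its centre
- test_block: bystander, loose: steel hardness reference disc, 64 mm across, 12 mm thick, lying flat to the left; origin under its centre
- polish_jar: bystander, loose: jar with black cap, 56 mm across, 70 mm high, to the left; origin under its centre
- loupe: bystander, loose: black eye loupe, 34 mm across, 36 mm high, standing to the right; origin under its centre
- spanner: bystander, loose: steel spanner 150 mm long, lying flat to the right; origin under its middle
- anvil: bystander, loose: steel spool-shaped anvil, 44 mm across, 40 mm high, beyond the dispatch line; origin under its centre
Not all that is in view belongs to the job. Leave any blue or orange look-alike of the stamped_crate alone. Leave any white look-alike of the plain_crate alone.

How it is judged:
On the way, in this order (a step that is already met when the one before it is completed fails the run):
1. both crates lie on their sides at the rail (angle between stamped_crate's own z axis and vertical between 1.3 and 1.85 rad and angle between plain_crate's own z axis and vertical between 1.3 and 1.85 rad and x of plain_crate_center in the frame of stop_rail between -0.1 and 0.02 m and x of stamped_crate_center in the frame of stop_rail below 0.02 m), for 0.3 s.
2. the stamped crate lies on the dispatch line (angle between stamped_crate's own z axis and vertical between 1.3 and 1.85 rad and angle between plain_crate's own z axis and vertical between 1.3 and 1.85 rad and x of plain_crate_center in the frame of stop_rail between -0.1 and 0.02 m and x of stamped_crate_center in the frame of dispatch_line between -0.025 and 0.025 m and y of stamped_crate_center in the frame of dispatch_line between -0.26 and 0.26 m), for 0.2 s.
At the end, for the whole second after the job is handed in: Both crates lie still on their sides (tilted 75 to 106 degrees); the stamped one's middle is within 25 mm of the line's centre line and 20 mm inside its ends; the other's middle is still at the rail: at most 20 mm beyond the rail's face, at most 100 mm to the robot's side of it (all of step 2 and linear speed of each of stamped_crate, plain_crate below 0.01 m/s); the robot touches nothing.
It fails at once if a crate is lifted or rolled on: both its near and far lower edges are more than 30 mm off the bench (height (world z) of each of stamped_crate_near_edge, stamped_crate_far_edge above 0.03 m or height (world z) of each of plain_crate_near_edge, plain_crate_far_edge above 0.03 m).
It fails at once if a bystander is moved more than 25 mm (distance of any of mounted_sample, test_block, polish_jar, loupe, spanner, anvil from where it was at the start of the episode above 0.025 m).
It also fails if it takes over 69 s, if anything falls off the work surface, if the arm or the gripper's body presses on something with over 40 N, if the wrist force passes 120 N, or if a joint passes its speed limit or range.

### The arm

A 7-joint arm with a two-finger parallel gripper is mounted at the origin on the work surface. World frame = base frame: x ahead of the robot, y to its left, z up, the work surface at z = 0. Lengths are in m, angles in rad, forces in N, time in s.
With the tool pointing down it reaches from about 0.425 to 0.875 m from the base axis. Payload 8.4 kg.
Tool frame: the origin (TCP) lies at the very end of the fingers, on their centre line; the grasp point (between the pads) lies 19 mm behind it (ctrl.grip_depth is the distance from the TCP to the grasp point, in m); z points along the fingers, x is the direction in which the jaws open and shut, and the axes are right-handed (so a half turn about z gives the same grasp; the last joint's range is limited). The gripper opens to 87 mm and grips with 3 to 60 N. Pads are 19 mm wide; open, the fingers measure 117 mm over their backs; the gripper's body (75 mm by 190 mm) begins 51 mm behind the grasp point.
Start: joints at [-1.369, 0.333, 0.04, 1.465, -0.013, 1.343, -0.059], TCP at [0.193, 0.621, 0.183] pointing down, gripper open.
Joint ranges: [-2.58, 2.58], [-0.38, 2.09], [-1.3, 1.39], [0.25, 2.4], [-1.5, 4.64], [0.08, 2.09], [-2.65, 2.65]. Speed limits (rad/s): [2.22, 2.22, 2.79, 2.79, 3.14, 3.14, 3.14].

### API

Orientations are given as a unit quaternion [x, y, z, w].
In Python, from bench import ctrl, gripper_to, telemetry, imaging, search_frame gives the robot as it stands. Calls block until the motion is done:
- ctrl.move_pose(position, orientation): joint-space move of the TCP to a pose.
- ctrl.servo_line(position, attitude=None, vel=0.15): straight line of the TCP; attitude=None keeps the orientation; vel is the mean speed in m/s.
- ctrl.goto_joints(angles): joint-space move.
- gripper_to(opening, f_grip=None): finger opening in m; f_grip is the grip in N (None keeps the last); returns when the fingers have stopped.
- ctrl.wait(seconds).
- ctrl.ik(position, orientation): joint angles nearest the present ones, or None.
- telemetry.get_state(): the state.
- imaging.camera(name): name is "side" or "top" or "wrist"; returns the picture (384x512x3 uint8, red, green, blue); there is no depth.
- imaging.get_calibration(name): a dict with "fx", "fy", "cx", "cy" (pixels), "distortion" ([k1, k2, p1, p2, k3] as OpenCV has them; the pictures are not rectified), "origin" and "orientation" of the camera in the world. Camera axes: x right, y down, z forward; pixel columns grow to the right and rows downward; lengths in m; the calibration is good to about 2 mm. A picture is of the moment at which its call begins: read the wrist's pose just before it. get_calibration takes no time and is no camera call; for the wrist camera it gives the pose at the moment of the call.
A pose or a line that the arm cannot do raises ctrl.PlanningError and nothing moves.
- ctrl.finish_job(): hands the job in, once; it reports no verdict.
Trained networks look in the newest picture that a camera, given by its name, has taken for a name from the list of things; names that differ only in an ending like _2 or _b are one class to them, and where a whole thing is asked for, a point or a joint stands for the part that bears it (a point fixed in the world has none). Each returns a list of dicts, best first, with "confidence" (0 to 1); they miss things now and then, are a little off and sometimes report something else, mostly with a low value. They report only what shows in the picture. A call takes as long as a camera call. They do not tell look-alikes from the thing itself.
- search_frame(name, camera): "at" ([x, y, z] in m, in world coordinates, good to about 4 mm: the middle of the surface that is visible of it).
The state is a dict: "clock": time; "joint_positions": joint angles; "qvel": joint speeds; "joint_efforts": joint torques, N m; "tcp_pos": TCP position; "tcp_rot": TCP orientation; "ft_force": force on the tool from outside, world axes, zero at the start; "moment": the same for the moment, N m; "opening": finger opening in m.
Only numpy, scipy, OpenCV 4.12 (cv2) and the standard library are available. Lean on these libraries where they do the work, as an engineer would, in place of code of your own. Each camera call takes 0.05 s, during which the arm holds its last target.

## Working session

There is one attempt and no reset: what is moved stays moved. The work goes in short steps, each a Python script; the robot and the scene stay as the last script left them, time stands still between calls to the robot, and variables do not carry over. Pictures are saved under pics/ and viewed, and the job is handed in when it is done.

```bash
mkdir -p pics; ls; python3 - <<'E'
from bench import ctrl, gripper_to, telemetry, imaging, search_frame
import cv2
print(telemetry.get_state())
for c in ("top","side","wrist"):
    im=imaging.camera(c); cv2.imwrite(f"pics/{c}0.png",im[:,:,::-1]); print(c,imaging.get_calibration(c))
for c in ("top","side"):
    for n in ["stamped_crate","stop_rail","dispatch_line","mounted_sample","test_block","polish_jar","loupe","spanner","anvil"]:
        print(c,n,[(d['at'],d['confidence']) for d in search_frame(n,c)])
E
```

```text
pics
{'clock': 0.0, 'joint_positions': array([-1.36921153,  0.33388992,  0.03984615,  1.46626441, -0.01336253,
        1.34328718, -0.05846452]), 'qvel': array([ 3.34934922e-04,  1.89261260e-04,  7.56155373e-06, -2.39340713e-06,
        1.46387059e-03, -4.21187053e-04, -5.86101908e-04]), 'joint_efforts': array([ 1.74839392e-04, -6.56357288e+01,  1.33540213e+00, -4.03803420e+01,
       -5.96567220e-02,  4.45946690e-02,  1.74156507e-04]), 'tcp_pos': array([0.1924497 , 0.6203087 , 0.18257587]), 'tcp_rot': array([ 8.05052319e-01,  5.93203284e-01, -5.95350006e-04,  5.22138080e-04]), 'ft_force': array([-0.02911104,  0.4985365 , -0.52543658]), 'moment': array([-0.01106991, -0.02269992, -0.01102234]), 'opening': 0.08671091094111441}
top {'fx': 392.69153665968514, 'fy': 392.69153665968514, 'cx': 259.8435621786591, 'cy': 185.21118150311779, 'distortion': array([0.00313745, 0.        , 0.        , 0.        , 0.        ]), 'origin': array([0.37148003, 0.00274214, 1.04572889]), 'orientation': array([-0.70199449,  0.7049164 , -0.06994986,  0.07350934])}
side {'fx': 404.8475643242301, 'fy': 404.84
[... 1011 characters left out ...]
r [([0.6964, 0.3805, 0.0708], 0.97), ([0.5796, -0.0763, 0.0827], 0.66)]
top loupe [([0.5056, -0.331, 0.033], 0.42), ([0.5243, 0.3799, 0.0141], 0.19)]
top spanner [([0.6166, -0.4044, 0.004], 0.58), ([0.5836, 0.1496, 0.0862], 0.32)]
top anvil []
side stamped_crate [([0.3344, 0.0993, 0.0603], 0.94), ([0.5866, 0.1054, 0.066], 0.68), ([0.3758, 0.3292, 0.0584], 0.64)]
side stop_rail [([0.4965, 0.0039, 0.0026], 0.82)]
side dispatch_line [([0.6684, -0.1056, 0.0021], 0.76)]
side mounted_sample []
side test_block [([0.5236, 0.3649, 0.01], 0.51)]
side polish_jar [([0.7028, 0.3738, 0.0403], 0.49)]
side loupe [([0.5069, -0.346, 0.024], 0.49)]
side spanner [([0.6186, -0.4153, 0.0034], 0.58)]
side anvil []
```

```bash
python3 -c "
import cv2
for c in ('top','side'):
    i=cv2.imread(f'pics/{c}0.png'); cv2.imwrite(f'pics/{c}0b.png',cv2.resize(i,(800,600),interpolation=cv2.INTER_CUBIC))
"
```

```text
(no output)
```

View pics/top0b.png

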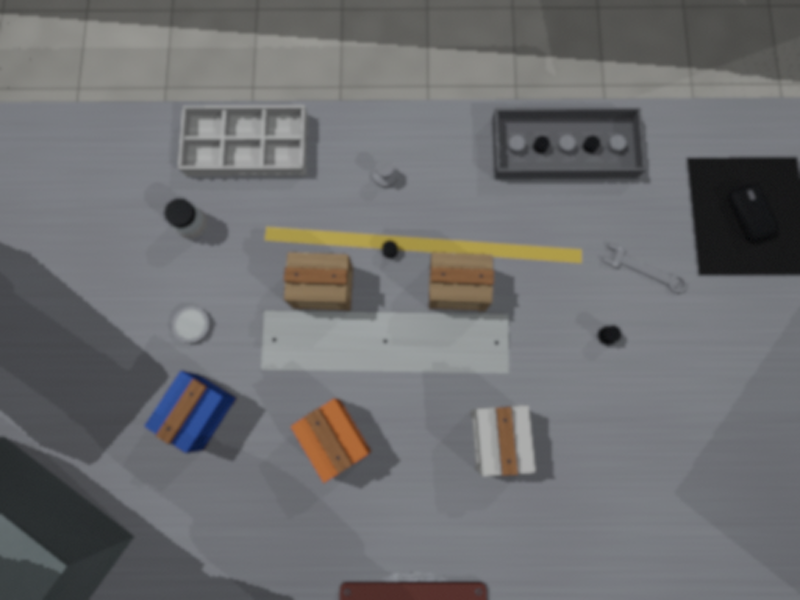

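View pics/side0b.png

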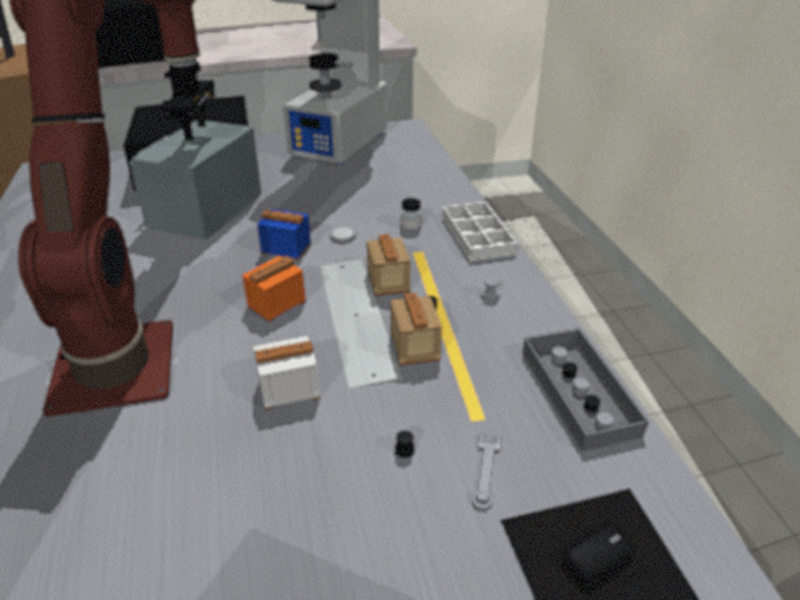

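Top view at 800x600: the two natural-wood crates are at (318,280) and (462,280), between the grey rail (385,342) and the yellow line (423,245). The sample is at (390,249) and the anvil at (383,175). The blue (190,411), orange (331,440) and white (504,440) boxes on the robot's side are look-alikes. Next is an enlarged crop to confirm the crates and pick corners.

```bash
cat > h.py <<'E'
from bench import ctrl, gripper_to, telemetry, imaging, search_frame
import cv2, numpy as np
from scipy.spatial.transform import Rotation as R
def K(c): return np.array([[c['fx'],0,c['cx']],[0,c['fy'],c['cy']],[0,0,1]])
def ray(c,uv):
    p=cv2.undistortPoints(np.array(uv,float).reshape(-1,1,2),K(c),c['distortion']).reshape(-1,2)
    d=np.c_[p,np.ones(len(p))]
    return R.from_quat(c['orientation']).apply(d)
def plane(c,uv,z):
    d=ray(c,uv); o=c['origin']; return o+d*((z-o[2])/d[:,2])[:,None]
def proj(c,P):
    r=R.from_quat(c['orientation']).inv(); P=np.atleast_2d(P)
    return cv2.projectPoints(r.apply(P-c['origin']),np.zeros(3),np.zeros(3),K(c),c['distortion'])[0].reshape(-1,2)
def snap(cam,name,crop=None,s=1):
    im=imaging.camera(cam)[:,:,::-1].copy(); cv2.imwrite(f'pics/{name}_raw.png',im)
    if crop: x0,y0,x1,y1=crop; im=im[y0:y1,x0:x1]
    im=cv2.resize(im,None,fx=s,fy=s,interpolation=cv2.INTER_CUBIC); cv2.imwrite(f'pics/{name}.png',im); return im
E
python3 - <<'E'
import cv2
i=cv2.imread('pics/top0.png')[130:250,160:360]; cv2.imwrite('pics/topcrop.png',cv2.resize(i,None,fx=4,fy=4,interpolation=cv2.INTER_CUBIC))
i=cv2.imread('pics/side0.png')[140:260,190:330]; cv2.imwrite('pics/sidecrop.png',cv2.resize(i,None,fx=5,fy=5,interpolation=cv2.INTER_CUBIC))
E
```

```text
(no output)
```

View pics/topcrop.png

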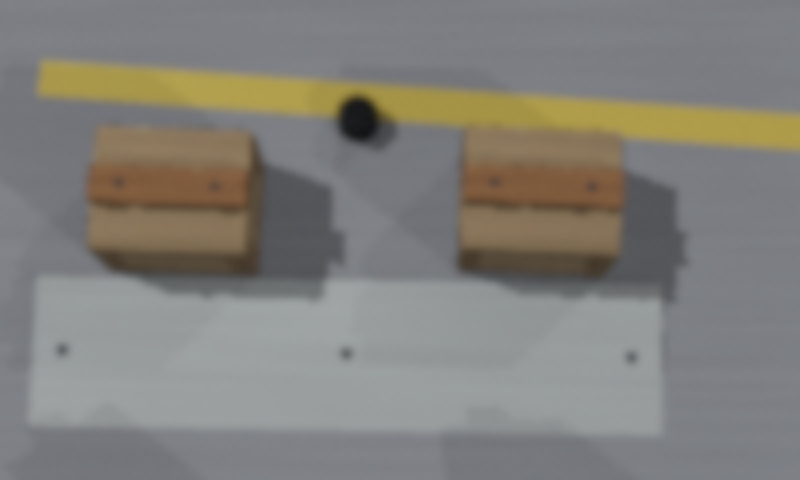

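View pics/sidecrop.png

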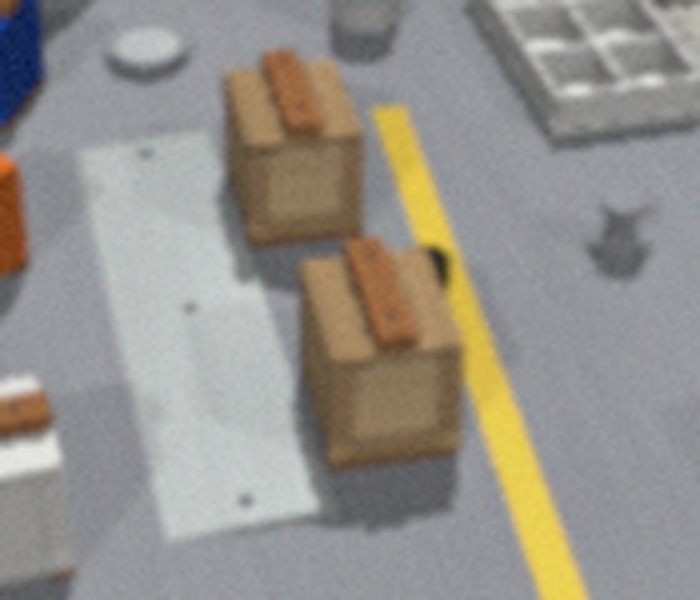

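The crop shows two natural-wood crates with brown cleats, matching the description. Lid corners run about (97,130)–(248,250) for the left crate and (468,128)–(617,256) for the right. I'll triangulate them against the side view.

```bash
python3 - <<'E'
from h import *
t=imaging.get_calibration('top'); s=imaging.get_calibration('side')
def o(p,x0,y0,f): return (np.array(p,float)+.5)/f-.5+[x0,y0]
def tri(a,b):
    A=[];B=[]
    M=np.zeros((3,3));v=np.zeros(3);
    L=[]
    for c,p in ((t,a),(s,b)):
        d=ray(c,[p])[0]; d/=np.linalg.norm(d); q=np.eye(3)-np.outer(d,d); M+=q; v+=q@c['origin']; L.append((q,c['origin']))
    X=np.linalg.solve(M,v); return X,[np.linalg.norm(q@(X-oo)) for q,oo in L]
top={'L':[(97,130),(252,132),(248,250),(90,247)],'R':[(468,128),(621,133),(617,256),(460,250)]}
side={'L':[(333,62),(361,137),(245,150),(223,73)],'R':[(428,250),(462,347),(330,360),(300,260)]}
for k in 'LR':
    print(k)
    a=o(top[k],160,130,4);b=o(side[k],190,140,5)
    for i in range(4):
        X,e=tri(a[i],b[i]);print(X.round(4),np.round(e,4))
    P=plane(t,a,.085);print('top',P.round(4).tolist(),P.mean(0).round(4)); 
    P=plane(s,b,.085);print('side',P.round(4).tolist(),P.mean(0).round(4))
P=plane(t,o([(37,275),(662,285)],160,130,4),.006);print('railstep top',P)
P=plane(s,o([(209,132),(320,510)],190,140,5),.006);print('railstep side',P)
P=plane(t,o([(28,427),(662,436)],160,130,4),0);print('rail near',P)
P=plane(t,o([(265,234),(582,256)],0,0,1.5625),0);print('line',P)
P=plane(s,o([(389,107)],190,140,5),0);print(P)
P=plane(s,o([(477,418)],0,0,1.5625),0);print(P)
P=plane(t,o([(357,118)],160,130,4),.022);print('sample',P)
P=plane(t,o([(383,175)],0,0,1.5625),.04);print('anvil',P)
for n,ps in dict(orange=[(293,430),(340,401),(369,447),(324,480)],white=[(477,410),(530,406),(535,471),(482,475)]).items():
    print(n,plane(t,o(ps,0,0,1.5625),.09).round(3).tolist())
E
```

```text
L
[0.631  0.1999 0.0821] [0.0002 0.0002]
[0.6275 0.1017 0.0813] [0.0017 0.0017]
[0.5496 0.1029 0.0828] [0.0031 0.0031]
[0.5534 0.2013 0.084 ] [0.0015 0.0015]
top [[0.63, 0.1993, 0.085], [0.6282, 0.1012, 0.085], [0.5523, 0.1025, 0.085], [0.5547, 0.201, 0.085]] [0.5913 0.151  0.085 ]
side [[0.63, 0.1951, 0.085], [0.6242, 0.0957, 0.085], [0.5458, 0.099, 0.085], [0.5515, 0.1993, 0.085]] [0.5879 0.1473 0.085 ]
R
[ 0.6316 -0.0356  0.0827] [0.0007 0.0007]
[ 0.6258 -0.1321  0.0829] [0.0012 0.0012]
[ 0.5473 -0.127   0.0843] [0.0003 0.0003]
[ 0.5521 -0.0295  0.085 ] [0.0004 0.0004]
top [[0.6302, -0.0354, 0.085], [0.6264, -0.1319, 0.085], [0.5475, -0.1269, 0.085], [0.5517, -0.0295, 0.085]] [ 0.589  -0.0809  0.085 ]
side [[0.6314, -0.0384, 0.085], [0.6236, -0.1349, 0.085], [0.5467, -0.1279, 0.085], [0.5525, -0.0295, 0.085]] [ 0.5886 -0.0827  0.085 ]
railstep top [[ 0.55078541  0.25224905  0.006     ]
 [ 0.54209229 -0.16709848  0.006     ]]
railstep side [[ 0.54860897  0.24827807  0.006     ]
 [ 0.53124258 -0.16615033  0.006     ]]
rail near [[ 0.44969138  0.25523374  0.        ]
 [ 0.4420903  -0.16432037  0.        ]]
line [[ 0.68908774  0.25809989  0.        ]
 [ 0.64593534 -0.30126173  0.        ]]
[[0.69022331 0.25883878 0.        ]]
[[ 0.64464248 -0.29350176  0.        ]]
sample [[0.65448659 0.03688492 0.022     ]]
anvil [[0.78275643 0.04725795 0.04      ]]
orange [[0.351, 0.18, 0.09], [0.395, 0.11, 0.09], [0.326, 0.064, 0.09], [0.278, 0.131, 0.09]]
white [[0.38, -0.1, 0.09], [0.386, -0.181, 0.09], [0.29, -0.184, 0.09], [0.285, -0.105, 0.09]]
```

```bash
cat >> h.py <<'E'
def Q(yaw,pitch=0):
    # tool z down, tool x along +y world rotated by yaw; pitch>0 tips fingers' tips away from robot
    m=np.array([[0,1,0],[1,0,0],[0,0,-1]],float)  # columns: x->+y, y->+x, z->-z
    return (R.from_euler('z',yaw)*R.from_euler('y',-pitch)*R.from_matrix(m)).as_quat()
def st():
    s=telemetry.get_state(); print('t%.2f'%s['clock'],s['tcp_pos'].round(4),'F',s['ft_force'].round(2),'op',round(s['opening'],4)); return s
def tip(px,py,farx,yaw,h=0.07):
    q=Q(yaw); c,s=np.cos(yaw),np.sin(yaw); ex=np.array([c,s,0]); 
    p0=np.array([px,py,0])
    at=lambda a,z: (p0+ex*a+np.array([0,0,z])).tolist()
    W=farx-px
    ctrl.move_pose(at(W+.028,.16),q); 
    ctrl.servo_line(at(W+.028,h),vel=.15); st()
    ctrl.servo_line(at(W+.0095,h),vel=.06); st()
    for th in np.radians([6,12,18,24,30,36,42,48,54]):
        x=.08*np.cos(th)-h*np.sin(th); z=.08*np.sin(th)+h*np.cos(th)
        ctrl.servo_line(at(x+.0095,z),vel=.08); st()
    ctrl.wait(.4)
    ctrl.servo_line(at(.05,.17),vel=.2); st()
E
python3 - <<'E'
from h import *
for y in(0,np.pi):
  for p in [(.66,.15,.16),(.66,.15,.07),(.55,.15,.106),(.66,-.082,.07),(.55,-.082,.106),(.43,.15,.035),(.43,-.082,.035),(.63,.15,.035)]:
    r=ctrl.ik(p,Q(.02+y)); print(round(y,1),p,None if r is None else r.round(2))
E
```

```text
0 (0.66, 0.15, 0.16) [-0.65  0.43  0.49  1.44 -0.2   1.32  1.45]
0 (0.66, 0.15, 0.07) [-0.63  0.49  0.46  1.54 -0.23  1.16  1.47]
0 (0.55, 0.15, 0.106) [-0.75  0.24  0.48  1.78 -0.12  1.15  1.35]
0 (0.66, -0.082, 0.07) [-0.57  0.58  0.88  1.59 -0.47  1.2   2.  ]
0 (0.55, -0.082, 0.106) [-0.73  0.28  0.94  1.83 -0.24  1.15  1.88]
0 (0.43, 0.15, 0.035) [-0.86  0.07  0.44  2.11 -0.04  0.96  1.2 ]
0 (0.43, -0.082, 0.035) [-0.9   0.02  1.02  2.17 -0.02  0.96  1.72]
0 (0.63, 0.15, 0.035) [-0.65  0.47  0.45  1.65 -0.23  1.07  1.46]
3.1 (0.66, 0.15, 0.16) [-0.8   0.47  0.72  1.45 -0.31  1.34 -1.61]
3.1 (0.66, 0.15, 0.07) [-0.78  0.54  0.69  1.55 -0.36  1.18 -1.58]
3.1 (0.55, 0.15, 0.106) [-0.92  0.26  0.68  1.79 -0.18  1.15 -1.74]
3.1 (0.66, -0.082, 0.07) [-0.64  0.64  1.    1.59 -0.56  1.23 -1.08]
3.1 (0.55, -0.082, 0.106) [-0.76  0.29  0.98  1.83 -0.26  1.16 -1.24]
3.1 (0.43, 0.15, 0.035) [-0.99  0.07  0.59  2.12 -0.05  0.96 -1.93]
3.1 (0.43, -0.082, 0.035) [-0.85  0.02  0.97  2.17 -0.02  0.96 -1.42]
3.1 (0.63, 0.15, 0.035) [-0.81  0.52  0.68  1.66 -0.36  1.09 -1.58]
```

```bash
python3 - <<'E'
from h import *
gripper_to(.045)
tip(.550,.150,.630,.021)
snap('top','t1',(130,110,350,260),3); snap('side','s1',(150,110,350,260),3)
st()
E
```

```text
t5.11 [0.6586 0.1524 0.0709] F [ 0.11  0.34 -0.04] op 0.0449
t5.57 [0.6394 0.1522 0.0706] F [ 0.59 -0.32 -0.15] op 0.0453
t5.86 [0.6319 0.1518 0.0787] F [-0.84 -0.57 -0.31] op 0.0449
t6.15 [0.6232 0.1517 0.0856] F [-1.83  0.04 -1.15] op 0.0444
t6.44 [0.614  0.1515 0.0916] F [ 0.17  0.69 -0.44] op 0.0447
t6.73 [0.6041 0.1513 0.0967] F [-0.36 -0.12 -0.72] op 0.0446
t7.03 [0.5937 0.1511 0.1009] F [-1.01  0.2  -0.19] op 0.0452
t7.32 [0.583  0.1509 0.1038] F [0.26 0.96 0.01] op 0.0449
t7.61 [0.572  0.1506 0.1057] F [0.98 0.45 0.2 ] op 0.045
t7.90 [0.5609 0.1504 0.1064] F [ 0.1   0.55 -0.96] op 0.045
t8.19 [0.5498 0.1501 0.1059] F [-0.17 -0.36  0.56] op 0.0449
t9.15 [0.5993 0.1509 0.1691] F [-0.08  0.7  -0.25] op 0.045
t9.25 [0.5985 0.151  0.1685] F [-0.42 -0.17 -0.54] op 0.0448
```

```bash
python3 -c "
import cv2,numpy as np
a=cv2.imread('pics/t1.png');b=cv2.imread('pics/s1.png');a=cv2.resize(a,(400,273));b=cv2.resize(b,(400,300));cv2.imwrite('pics/c1.png',np.vstack([cv2.resize(a,(400,300)),b]).reshape(600,400,3))"
```

```text
(no output)
```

View pics/s1.png

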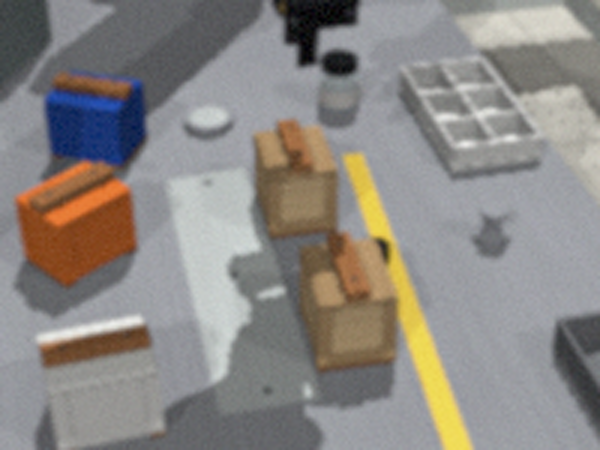

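View pics/t1.png

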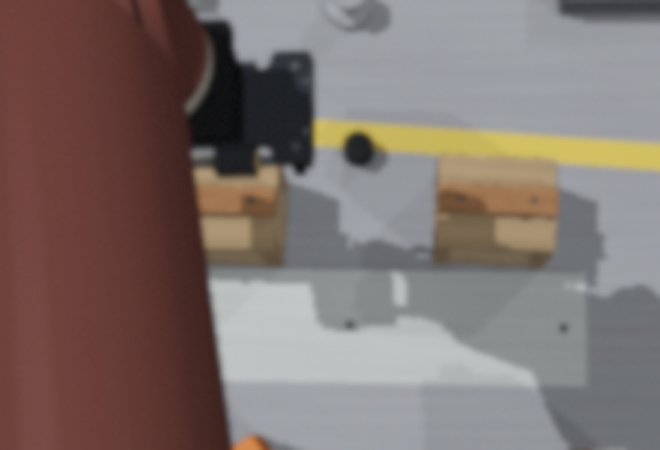

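```bash
python3 - <<'E'
from h import *
for n in('top','side'):
    print(n,proj(imaging.get_calibration(n),[.5985,.151,.1685]))
E
```

```text
top [[197.26563195 165.86475292]]
side [[250.28140615 138.06553781]]
```

The fingers skidded over the lid. The left crate is still standing, now up against the step. I'll retry deeper, with a level pull before the arc.

```bash
cat >> h.py <<'E'
def tip2(px,py,farx,yaw,h=0.055,inn=.008):
    q=Q(yaw); c,s=np.cos(yaw),np.sin(yaw); ex=np.array([c,s,0]); p0=np.array([px,py,0])
    at=lambda a,z: (p0+ex*a+np.array([0,0,z])).tolist()
    W=farx-px
    ctrl.move_pose(at(W+.03,.15),q); 
    ctrl.servo_line(at(W+.03,h),vel=.15)
    ctrl.servo_line(at(W+.0095,h),vel=.06); st()
    for th in np.radians([8,16,24,32,40,48,56,60]):
        x=.08*np.cos(th)-h*np.sin(th); z=.08*np.sin(th)+h*np.cos(th)
        k=min(1,th/np.radians(16))
        if th<.2: z=h+.004
        elif th<.3: z-=.004
        ctrl.servo_line(at(x+.0095-inn*k,z),vel=.08); st()
    ctrl.wait(.3)
    ctrl.servo_line(at(.05,.17),vel=.2); st()
E
python3 - <<'E'
from h import *
tip2(.5485,.150,.630,.021)
snap('top','t2',(130,110,350,260),3); snap('side','s2',(150,110,350,260),3)
E
```

```text
t10.88 [0.6394 0.1522 0.0555] F [ 0.36 -0.15 -0.28] op 0.0449
t11.22 [0.6256 0.1518 0.0593] F [-0.22 -0.17  0.1 ] op 0.0452
t11.59 [0.612  0.1516 0.0714] F [-0.28 -1.39  0.39] op 0.0445
t11.94 [0.6009 0.1513 0.0832] F [-0.26 -0.11 -0.23] op 0.0448
t12.26 [0.5887 0.151  0.0892] F [-0.34 -0.   -0.61] op 0.0445
t12.57 [0.576  0.1508 0.0937] F [-0.33  0.44  0.61] op 0.0448
t12.89 [0.5626 0.1505 0.0964] F [0.2  0.01 0.18] op 0.0454
t13.21 [0.5491 0.1502 0.0972] F [0.43 0.98 0.06] op 0.0448
t13.46 [0.5422 0.1499 0.0968] F [ 0.27  0.01 -0.5 ] op 0.0449
t14.37 [0.5978 0.1509 0.169 ] F [ 0.11 -0.18 -0.26] op 0.0453
```

View pics/s2.png

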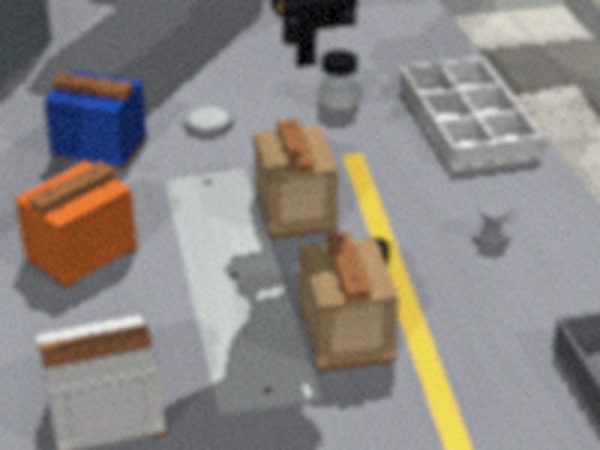

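View pics/t2.png

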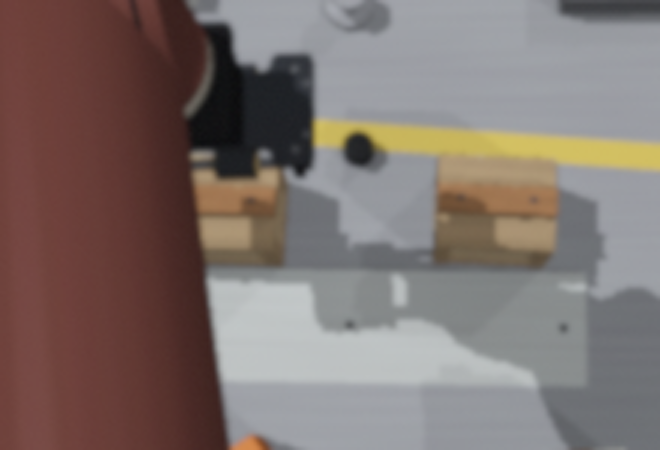

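```bash
python3 - <<'E'
from h import *
t=imaging.get_calibration('top')
print(plane(t,[(208,163)],.17),plane(t,[(208,163)],.2))
snap('wrist','w2',None,1.5)
a=cv2.imread('pics/side0.png').astype(int);b=cv2.imread('pics/s2_raw.png').astype(int)
i=np.vstack([x[140:230,220:300] for x in (a,b)]).astype('uint8') if 0 else np.hstack([x[140:230,220:300] for x in (a,b)]).astype('uint8')
cv2.imwrite('pics/cmp.png',cv2.resize(i,None,fx=5,fy=5))
E
```

```text
[[0.60480229 0.12617571 0.17      ]] [[0.59680933 0.12194723 0.2       ]]
```

View pics/cmp.png

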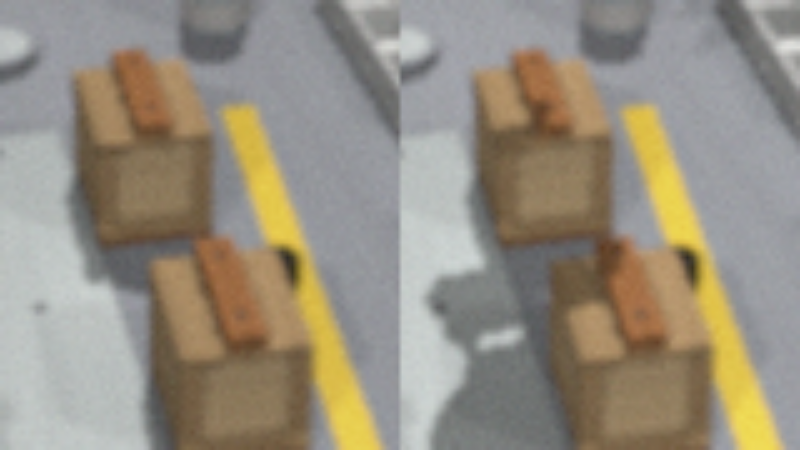

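View pics/w2.png

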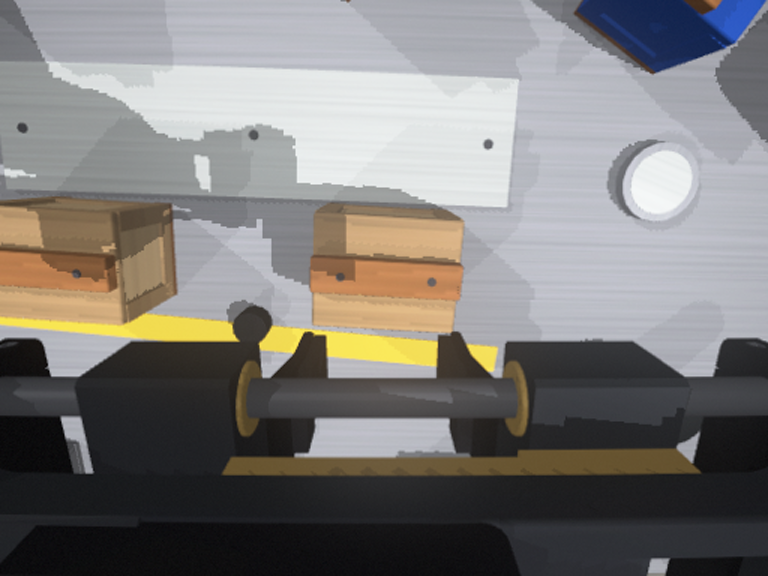

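The left crate hasn't visibly moved, even though the path should have pushed well into it. I'll go in small steps, reading force and taking a picture at each.

```bash
python3 - <<'E'
from h import *
q=Q(.021)
ctrl.move_pose([.66,.1525,.13],q)
ctrl.servo_line([.66,.1525,.06],vel=.2)
s=imaging.get_calibration('side')
ims=[]
for i,x in enumerate([.639,.632,.625,.618]):
    ctrl.servo_line([x,.1525,.06],vel=.06); st()
    im=imaging.camera('side')[:,:,::-1].copy()
    ims.append(cv2.resize(im[100:200,215:305],None,fx=3,fy=3,interpolation=cv2.INTER_CUBIC))
cv2.imwrite('pics/step3.png',np.vstack([np.hstack(ims[:2]),np.hstack(ims[2:])]))
E
```

```text
t15.91 [0.639  0.1528 0.0606] F [ 0.45  0.02 -0.87] op 0.0449
t16.23 [0.6317 0.1526 0.0599] F [ 0.06 -0.53  0.17] op 0.0447
t16.54 [0.6246 0.1525 0.06  ] F [-1.02  0.47 -0.46] op 0.045
t16.86 [0.6177 0.1526 0.0601] F [ 0.35  0.16 -0.16] op 0.0448
```

View pics/step3.png

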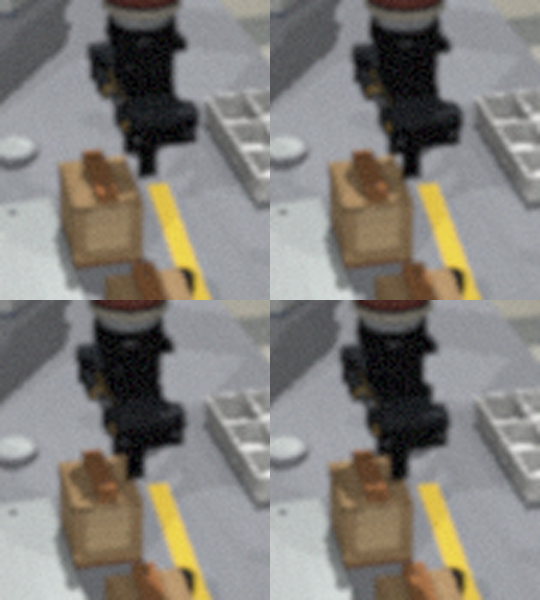

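```bash
python3 - <<'E'
from h import *
s=imaging.get_calibration('side')
st()
for x in (.639,.618):
  for y in (.122,.152,.182):
    for z in (.06,.085,.1): 
        u=proj(s,[x-.0095,y,z])[0]; print(x,y,z,((u-[215,100])*3).round())
print('lid corners',((proj(s,[[.63,.2,.085],[.628,.101,.085],[.55,.1025,.085],[.553,.2,.085]])-[215,100])*3).round().tolist())
im=snap('side','s3',(225,120,305,195),8)
i=snap('wrist','w3',None,1.5)
E
```

```text
t16.91 [0.6179 0.1526 0.0601] F [ 0.04 -0.1  -0.51] op 0.045
0.639 0.122 0.06 [139. 207.]
0.639 0.122 0.085 [139. 188.]
0.639 0.122 0.1 [139. 177.]
0.639 0.152 0.06 [132. 193.]
0.639 0.152 0.085 [132. 175.]
0.639 0.152 0.1 [132. 163.]
0.639 0.182 0.06 [126. 180.]
0.639 0.182 0.085 [126. 162.]
0.639 0.182 0.1 [126. 151.]
0.618 0.122 0.06 [121. 209.]
0.618 0.122 0.085 [121. 191.]
0.618 0.122 0.1 [121. 179.]
0.618 0.152 0.06 [115. 195.]
0.618 0.152 0.085 [115. 177.]
0.618 0.152 0.1 [115. 166.]
0.618 0.182 0.06 [109. 182.]
0.618 0.182 0.085 [108. 164.]
0.618 0.182 0.1 [108. 153.]
lid corners [[123.0, 154.0], [142.0, 198.0], [74.0, 207.0], [59.0, 162.0]]
```

View pics/s3.png

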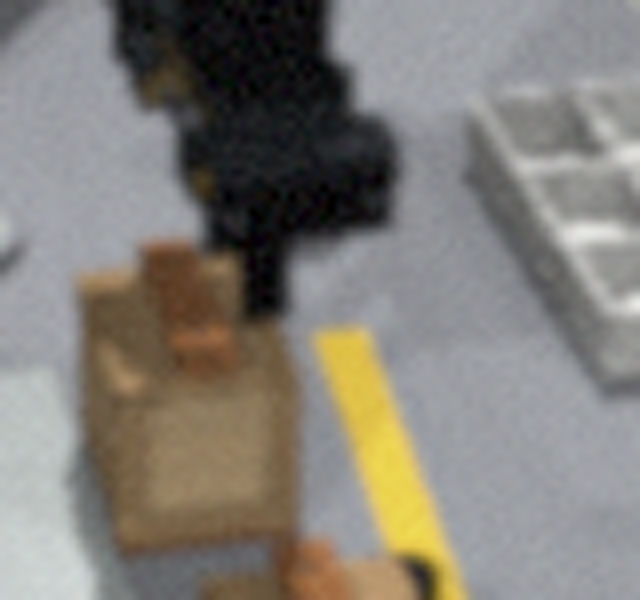

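View pics/w3.png

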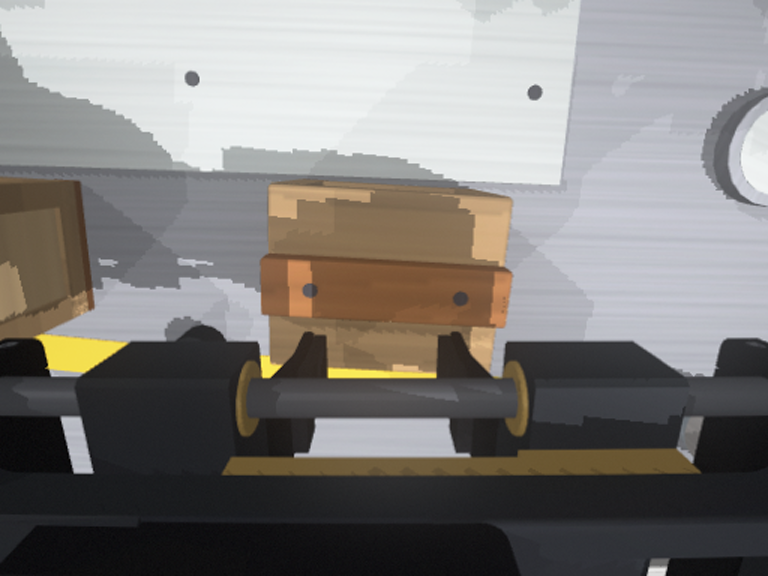

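```bash
python3 - <<'E'
from h import *
w=imaging.get_calibration('wrist'); s=st(); r=R.from_quat(s['tcp_rot'])
print(s['tcp_rot'],r.as_matrix().round(3))
print(w['origin'], r.inv().apply(w['origin']-s['tcp_pos']))
for dz in (0,-.019,-.04,-.06):
  for dx in (-.0375,-.0225,.0225,.0375):
    print(dz,dx,(proj(w,s['tcp_pos']+r.apply([dx,0,dz]))[0]*1.5).round())
# where lid corners project
print((proj(w,[[.63,.2,.085],[.628,.101,.085],[.55,.1025,.085],[.553,.2,.085]])*1.5).round().tolist())
i=snap('wrist','w4',(130,180,380,290),3)
E
```

```text
t17.01 [0.6181 0.1525 0.0601] F [-0.72  0.4  -0.88] op 0.0449
[6.99631144e-01 7.14504200e-01 9.97116143e-05 3.72329669e-05] [[-0.021  1.     0.   ]
 [ 1.     0.021  0.   ]
 [ 0.     0.    -1.   ]]
[0.54461125 0.15076046 0.26189029] [-0.00021835 -0.07344931 -0.20182683]
0 -0.0375 [307. 323.]
0 -0.0225 [337. 323.]
0 0.0225 [427. 323.]
0 0.0375 [457. 323.]
-0.019 -0.0375 [300. 337.]
-0.019 -0.0225 [333. 337.]
-0.019 0.0225 [432. 337.]
-0.019 0.0375 [465. 337.]
-0.04 -0.0375 [291. 356.]
-0.04 -0.0225 [327. 356.]
-0.04 0.0225 [437. 356.]
-0.04 0.0375 [474. 356.]
-0.06 -0.0375 [280. 379.]
-0.06 -0.0225 [321. 379.]
-0.06 0.0225 [444. 379.]
-0.06 0.0375 [485. 379.]
[[487.0, 368.0], [267.0, 360.0], [261.0, 181.0], [503.0, 194.0]]
```

View pics/w4.png

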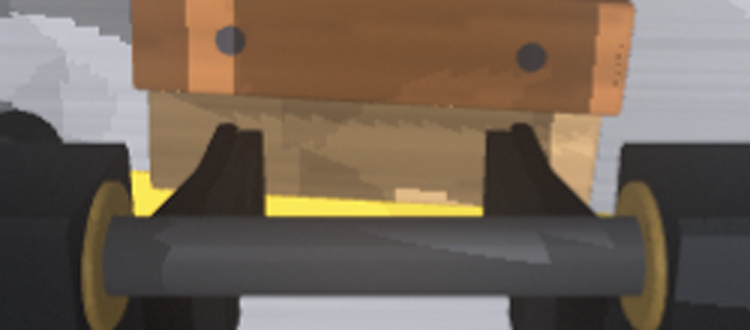

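The reported TCP doesn't match the visible fingertips. Both the wrist view (inner finger edges at crop u=265/485, tip row about 130) and the side view (finger ends at s3 (265,315)) put the tips about 38 mm short of the TCP. All the passes so far therefore went over the crate without touching it. I'll use an effective tip offset of 38 mm.

```bash
cat >> h.py <<'E'
D=.038
def tip3(px,py,farx,yaw,h=0.065,inn=.006):
    q=Q(yaw); c,s=np.cos(yaw),np.sin(yaw); ex=np.array([c,s,0]); p0=np.array([px,py,-D])
    at=lambda a,z: (p0+ex*a+np.array([0,0,z])).tolist()
    W=farx-px
    ctrl.move_pose(at(W+.032,.15),q); 
    ctrl.servo_line(at(W+.032,h),vel=.15)
    ctrl.servo_line(at(W+.011,h),vel=.08); st()
    for th in np.radians([8,16,24,32,40,48,56]):
        x=.08*np.cos(th)-h*np.sin(th); z=.08*np.sin(th)+h*np.cos(th)
        k=min(1,th/np.radians(16))
        if th<.2: z=h+.003
        elif th<.3: z-=.004
        ctrl.servo_line(at(x+.0095-inn*k,z),vel=.1); st()
    ctrl.servo_line(at(-.01,.17),vel=.25)
E
python3 - <<'E'
from h import *
s=telemetry.get_state(); print(ctrl.grip_depth)
ctrl.servo_line([.655,.1525,.075],vel=.2)
tip3(.5495,.150,.630,.021)
snap('side','s5',(150,110,350,260),3)
E
```

```text
0.0187
t18.81 [0.6414 0.1522 0.028 ] F [ 0.04 -0.3  -0.17] op 0.0454
t19.11 [0.6312 0.1519 0.0335] F [9.87 0.32 8.24] op 0.0454
t19.45 [0.6161 0.1522 0.0459] F [8.27 1.44 9.06] op 0.0451
t19.77 [0.6003 0.1513 0.0545] F [3.54 0.46 4.16] op 0.0449
t20.06 [0.5857 0.1507 0.0589] F [-0.2   0.73 -0.46] op 0.0452
t20.35 [0.5723 0.1506 0.0629] F [0.39 0.12 0.22] op 0.0452
t20.64 [0.5583 0.1503 0.0649] F [ 0.22 -0.44 -0.44] op 0.0447
t20.93 [0.544  0.1501 0.0647] F [-0.93 -0.54  0.4 ] op 0.0451
```

View pics/s5.png

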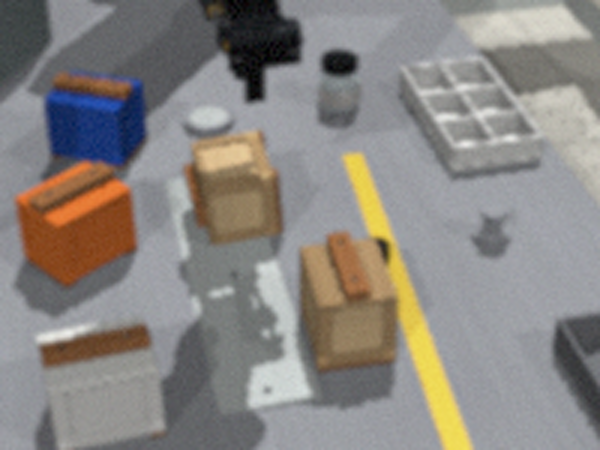

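The left crate lies on its side, cleat towards the robot (crop 235,190). Now the right one.

```bash
python3 - <<'E'
from h import *
tip3(.546,-.084,.6285,.03)
ctrl.move_pose([.42,.04,.15],Q(.02))
snap('side','s6',(150,110,350,260),3); snap('top','t6',(130,110,350,260),3);st()
E
```

```text
t23.54 [ 0.6398 -0.0811  0.0279] F [-0.34  0.65  0.22] op 0.0451
t23.87 [ 0.6277 -0.0814  0.0332] F [9.88 1.02 6.56] op 0.0452
t24.21 [ 0.6123 -0.0817  0.0453] F [6.81 1.31 8.1 ] op 0.045
t24.52 [ 0.5967 -0.0827  0.0544] F [ 2.09 -1.2   2.83] op 0.0453
t24.82 [ 0.5824 -0.0827  0.0591] F [-0.36  0.25  0.23] op 0.0452
t25.11 [ 0.5689 -0.0831  0.063 ] F [-0.06  0.63 -0.04] op 0.0451
t25.40 [ 0.5549 -0.0836  0.065 ] F [-0.3  -0.49  0.74] op 0.0449
t25.69 [ 0.5406 -0.084   0.0647] F [ 0.79 -0.84  0.14] op 0.0448
t26.93 [0.4206 0.039  0.1497] F [-0.63  0.04  0.62] op 0.0449
```

View pics/s6.png

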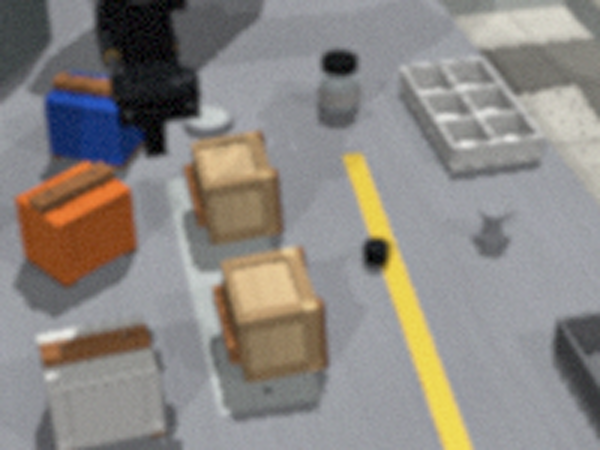

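View pics/t6.png

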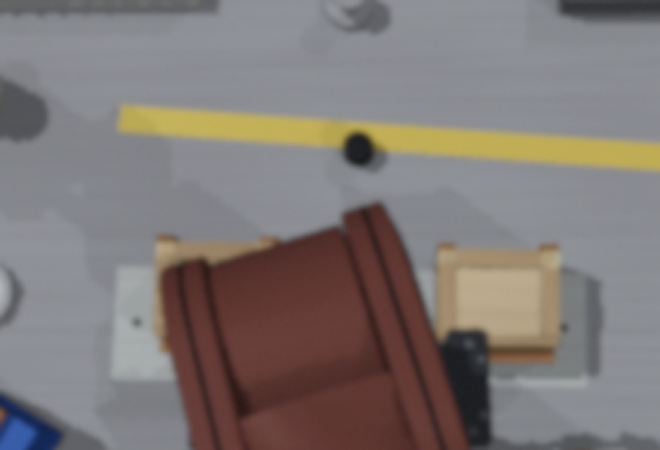

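Both lie on their sides at the rail (crop 235,190 and 272,315). The next step is to look at the undersides with the wrist camera from beyond.

```bash
python3 - <<'E'
from h import *
best=None
for yaw in (np.pi,):
  for p in (.5,.6,.7):
    for x in (.6,.64,.68):
      for z in (.1,.14,.18):
        r=ctrl.ik([x,.035,z],Q(yaw,p))
        if r is not None: print(p,x,z,r.round(2))
E
```

```text
0.5 0.6 0.1 [-0.67  1.04  1.2   1.21 -0.74  1.92 -1.15]
0.5 0.6 0.14 [-0.66  0.99  1.2   1.16 -0.71  1.97 -1.17]
0.5 0.6 0.18 [-0.65  0.96  1.2   1.11 -0.69  2.03 -1.18]
0.5 0.64 0.1 [-0.59  1.1   1.2   1.05 -0.8   1.98 -1.18]
0.5 0.64 0.14 [-0.58  1.06  1.2   1.01 -0.78  2.03 -1.2 ]
0.5 0.64 0.18 [-0.51  0.95  1.01  0.95 -0.63  2.04 -1.29]
0.5 0.68 0.1 [-0.5   1.16  1.2   0.88 -0.87  2.04 -1.23]
0.5 0.68 0.14 [-0.44  1.06  1.01  0.82 -0.71  2.05 -1.32]
0.5 0.68 0.18 [-0.31  0.94  0.62  0.75 -0.44  2.06 -1.47]
0.6 0.6 0.1 [-0.61  1.11  1.2   1.09 -0.76  2.04 -1.15]
0.6 0.6 0.14 [-0.55  0.98  1.01  1.05 -0.61  2.04 -1.26]
0.6 0.6 0.18 [-0.47  0.88  0.81  1.   -0.48  2.06 -1.35]
0.6 0.64 0.1 [-0.48  1.09  1.01  0.92 -0.69  2.05 -1.28]
0.6 0.64 0.14 [-0.41  1.    0.81  0.87 -0.54  2.07 -1.37]
0.6 0.64 0.18 [-0.19  0.88  0.23  0.79 -0.19  2.08 -1.59]
0.6 0.68 0.1 [-0.29  1.08  0.62  0.7  -0.48  2.07 -1.46]
0.7 0.6 0.1 [-0.44  1.03  0.81  0.97 -0.53  2.06 -1.33]
0.7 0.6 0.14 [-0.28  0.91  0.42  0.92 -0.3   2.07 -1.51]
0.7 0.64 0.1 [-0.18  1.02  0.23  0.75 -0.21  2.08 -1.59]
```

```bash
python3 - <<'E'
from h import *
ctrl.servo_line([.42,.04,.18],vel=.2)
ctrl.move_pose([.64,.035,.15],Q(np.pi,.5))
snap('wrist','w7',None,1.5); snap('top','t7',(130,110,350,260),3); st()
E
```

```text
t29.44 [0.64   0.0349 0.1507] F [-0.38  0.34 -0.48] op 0.0451
```

View pics/w7.png

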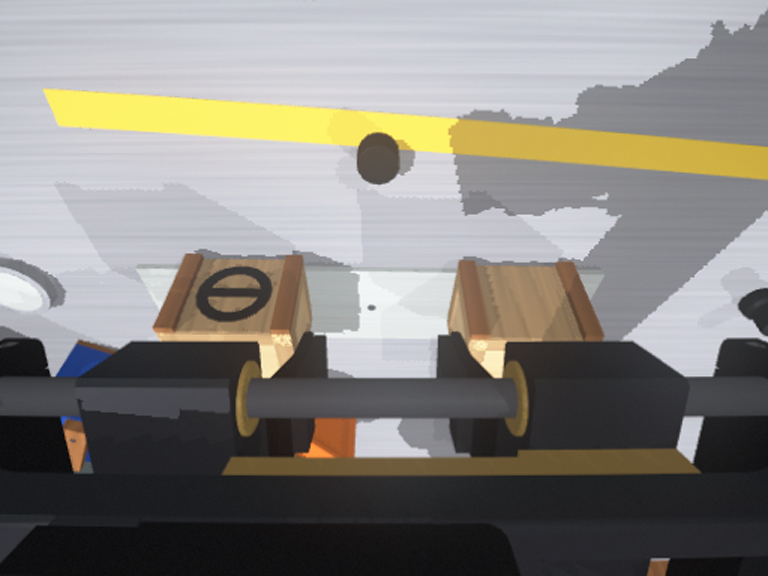

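View pics/t7.png

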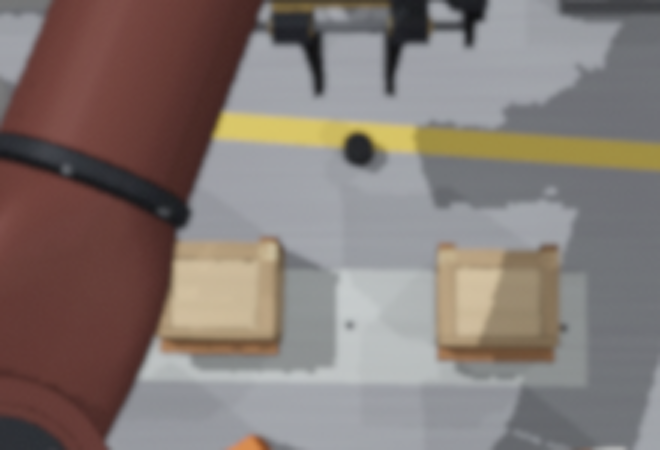

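Wrist picture: the left crate shows the ring with a bar, at (233,293). The right crate's underside is blank, at (520,300). So the left crate is the one to push; now I'll measure how it lies.

```bash
python3 - <<'E'
from h import *
t=imaging.get_calibration('top'); w=imaging.get_calibration('wrist')
o=lambda p,x0,y0,f:(np.array(p,float)+.5)/f-.5+[x0,y0]
print('top faces z.083',plane(t,o([(279,238),(178,240),(280,347),(160,340)],130,110,3),.083).round(4).tolist())
print('R',plane(t,o([(438,244),(557,247),(555,349),(437,347)],130,110,3),.083).round(4).tolist())
# wrist: underside left crate: corners (185,255) low-left,(302,255) low-right,(153,333) up-left,(270,335)up-right
print('low z.006',plane(w,o([(187,254),(302,255)],0,0,1.5),.005).round(4).tolist())
print('up',plane(w,o([(153,333),(270,335)],0,0,1.5),.085).round(4).tolist())
print('Rlow',plane(w,o([(458,261),(573,262)],0,0,1.5),.005).round(4).tolist())
for x,z,p in [(.41,.03,0),(.425,.03,0),(.45,.03,0),(.43,0.01,.4),(.6,0.01,.4),(.6,0.02,0),(.63,.0,.3)]:
    r=ctrl.ik([x,.151,z],Q(.05,p)); print(x,z,p,None if r is None else r.round(2))
E
```

```text
top faces z.083 [[0.5607, 0.1002, 0.083], [0.5594, 0.1844, 0.083], [0.4698, 0.098, 0.083], [0.476, 0.1964, 0.083]]
R [[0.555, -0.0322, 0.083], [0.552, -0.131, 0.083], [0.4673, -0.1266, 0.083], [0.4693, -0.0304, 0.083]]
low z.006 [[0.5657, 0.2037, 0.005], [0.5642, 0.104, 0.005]]
up [[0.5548, 0.2069, 0.085], [0.5526, 0.1189, 0.085]]
Rlow [[0.5572, -0.0317, 0.005], [0.5561, -0.1333, 0.005]]
0.41 0.03 0 [ 0.43  0.13 -0.92  2.1   0.13  0.96  1.07]
0.425 0.03 0 [ 0.43  0.17 -0.91  2.07  0.16  0.97  1.05]
0.45 0.03 0 [ 0.42  0.23 -0.91  2.02  0.22  0.99  1.02]
0.43 0.01 0.4 None
0.6 0.01 0.4 [ 0.25  0.26 -0.72  2.09  0.62  0.55  0.72]
0.6 0.02 0 [ 0.37  0.58 -0.91  1.69  0.5   1.13  0.94]
0.63 0.0 0.3 [ 0.26  0.39 -0.72  1.94  0.57  0.69  0.83]
```

```bash
cat >> h.py <<'E'
def tc(tip,p):  # TCP for a wanted real fingertip-centre position
    return (np.array(tip)+D*np.array([np.sin(p),0,-np.cos(p)])).tolist()
E
python3 - <<'E'
from h import *
for p in (.2,.25,.3,.35):
  for tip in [(.446,.15,.12),(.446,.15,.046),(.52,.15,.052),(.625,.15,.044)]:
    r=ctrl.ik(tc(tip,p),Q(.02,p)); print(p,tip,None if r is None else r.round(2))
E
```

```text
0.2 (0.446, 0.15, 0.12) [-1.72 -0.38  1.08  2.21  0.54  1.01  0.68]
0.2 (0.446, 0.15, 0.046) [ 0.42  0.09 -0.92  2.2   0.25  0.72  0.92]
0.2 (0.52, 0.15, 0.052) [ 0.41  0.26 -0.91  2.05  0.42  0.78  0.86]
0.2 (0.625, 0.15, 0.044) [ 0.25  0.44 -0.72  1.83  0.49  0.84  0.89]
0.25 (0.446, 0.15, 0.12) [-1.55 -0.31  0.92  2.24  0.49  0.94  0.71]
0.25 (0.446, 0.15, 0.046) [-1.49 -0.08  0.98  2.32  0.3   0.67  0.87]
0.25 (0.52, 0.15, 0.052) [ 0.25  0.19 -0.72  2.1   0.36  0.7   0.89]
0.25 (0.625, 0.15, 0.044) [ 0.26  0.41 -0.72  1.87  0.52  0.78  0.85]
0.3 (0.446, 0.15, 0.12) [-1.39 -0.29  0.76  2.27  0.48  0.88  0.7 ]
0.3 (0.446, 0.15, 0.046) [-1.66 -0.19  1.09  2.36  0.52  0.67  0.66]
0.3 (0.52, 0.15, 0.052) [ 0.24  0.16 -0.72  2.14  0.39  0.64  0.85]
0.3 (0.625, 0.15, 0.044) [ 0.26  0.39 -0.72  1.92  0.57  0.71  0.81]
0.35 (0.446, 0.15, 0.12) [-1.42 -0.34  0.76  2.31  0.59  0.87  0.59]
0.35 (0.446, 0.15, 0.046) [-1.67 -0.24  1.07  2.4   0.67  0.67  0.51]
0.35 (0.52, 0.15, 0.052) [ 0.23  0.13 -0.72  2.18  0.44  0.59  0.79]
0.35 (0.625, 0.15, 0.044) [ 0.26  0.36 -0.72  1.96  0.62  0.66  0.75]
```

```bash
python3 - <<'E'
from h import *
p=.25;q=Q(.02,p)
ctrl.move_pose([.47,.13,.17],Q(.02))
st()
ctrl.move_pose(tc((.446,.15,.125),p),q); st()
print(telemetry.get_state()['joint_positions'].round(2))
snap('side','s8',(150,110,350,260),3)
E
```

```text
t31.68 [0.4703 0.1292 0.1699] F [0.13 0.17 0.42] op 0.0451
t32.18 [0.4556 0.1493 0.0886] F [0.58 0.54 1.03] op 0.045
[ 0.8  -0.19 -1.18  2.15 -0.11  0.83  1.26]
```

View pics/s8.png

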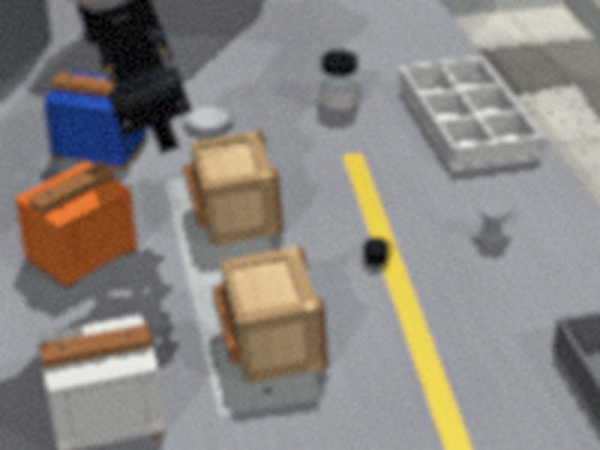

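The gripper sits above and just behind the left crate's cleat (tip at crop 170,148), clear of the orange box. Lowering it and pushing in stages.

```bash
python3 - <<'E'
from h import *
p=.25;q=Q(.02,p)
ctrl.servo_line(tc((.446,.15,.047),p),vel=.1); st()
for x,z in [(.456,.047),(.466,.048),(.478,.05),(.49,.052)]:
    ctrl.servo_line(tc((x,.15+(x-.446)*.02,z),p),vel=.06); st()
snap('side','s9',(150,110,350,260),3)
E
```

```text
t33.17 [0.4559 0.1506 0.0106] F [-0.3  -0.67 -0.05] op 0.0446
t33.48 [0.4657 0.1505 0.0106] F [-0.4  -0.23  0.52] op 0.0449
t33.80 [0.4754 0.1506 0.0113] F [0.04 0.39 0.12] op 0.0449
t34.15 [0.4875 0.1509 0.0133] F [-0.64 -0.47 -0.76] op 0.0449
t34.50 [0.4996 0.1511 0.0152] F [-0.06 -0.54  0.38] op 0.0445
```

View pics/s9.png

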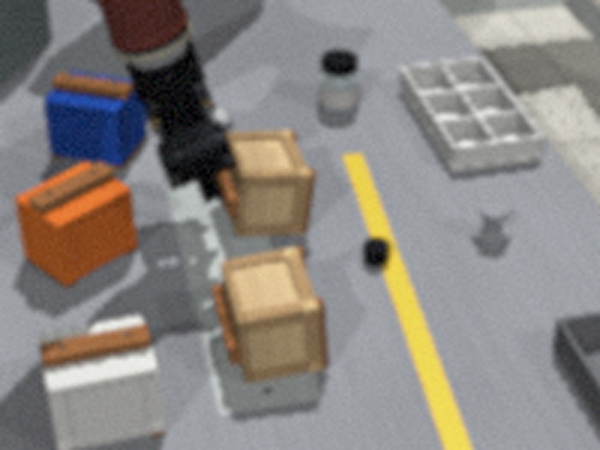

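The crate is sliding along, still on its side. Continuing over the step.

```bash
python3 - <<'E'
from h import *
p=.25
for x,z in [(.505,.052),(.52,.052),(.535,.051),(.55,.050)]:
    ctrl.servo_line(tc((x,.15+(x-.446)*.02,z),p),vel=.06); st()
snap('side','s10',(150,110,350,260),3); snap('wrist','w10',None,1.5)
E
```

```text
t34.95 [0.5148 0.1515 0.0152] F [0.09 0.7  0.72] op 0.0449
t35.35 [0.5299 0.1518 0.0152] F [ 0.33 -1.19 -0.74] op 0.0449
t35.75 [0.5448 0.152  0.0142] F [-0.27 -0.45  0.09] op 0.0452
t36.15 [0.5605 0.1522 0.0136] F [ 0.65 -0.22  3.02] op 0.0447
```

View pics/s10.png

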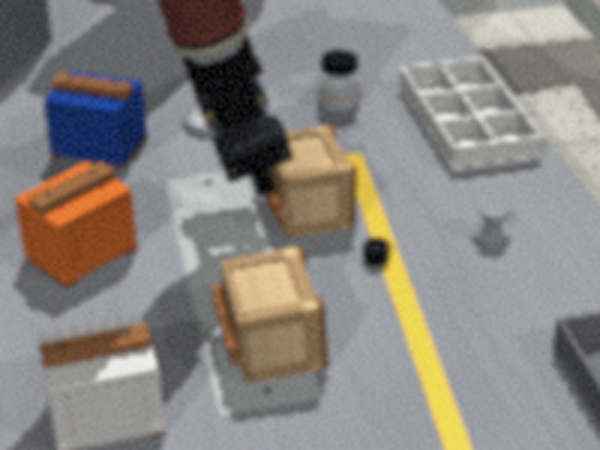

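View pics/w10.png

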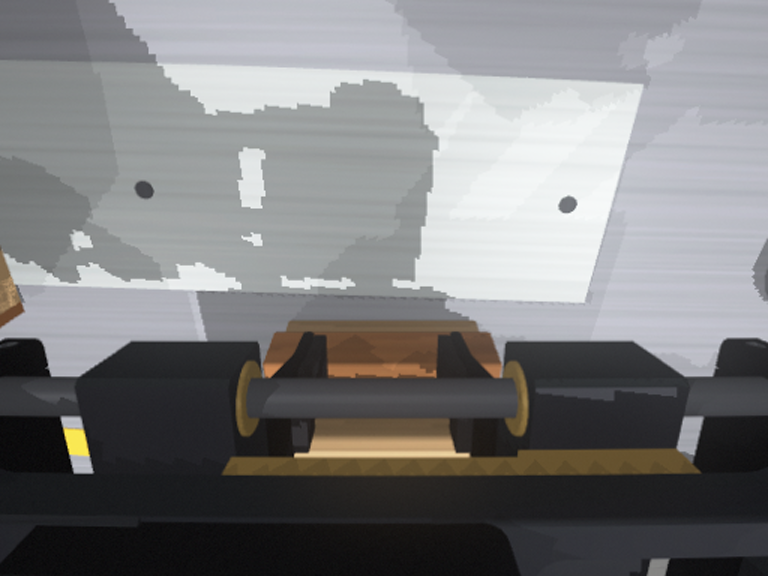

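The crate is off the step and flat. I'll back off slightly, lower the tips to mid-cleat, and push on to just short of the line.

```bash
python3 - <<'E'
from h import *
p=.25
Y=.1521
ctrl.servo_line(tc((.538,Y,.052),p),vel=.1)
ctrl.servo_line(tc((.538,Y,.044),p),vel=.1)
for x in (.555,.58,.606):
    ctrl.servo_line(tc((x,Y,.044),p),vel=.06); st()
ctrl.servo_line(tc((.57,Y,.046),p),vel=.15)
snap('side','s11',(150,110,350,260),3); snap('top','t11',(130,110,350,260),3)
E
```

```text
t37.21 [0.5649 0.1524 0.0073] F [ 0.02 -0.39 -0.7 ] op 0.0449
t37.77 [0.5897 0.1523 0.0072] F [-0.8  -0.26  0.54] op 0.0447
t38.36 [0.6157 0.1522 0.0072] F [ 0.33 -0.13 -0.21] op 0.0447
```

View pics/s11.png

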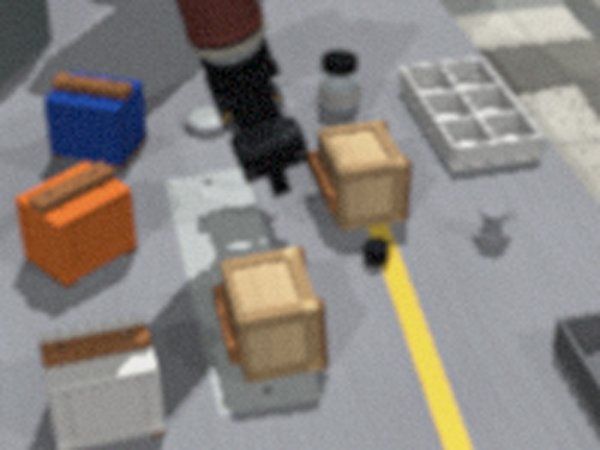

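View pics/t11.png

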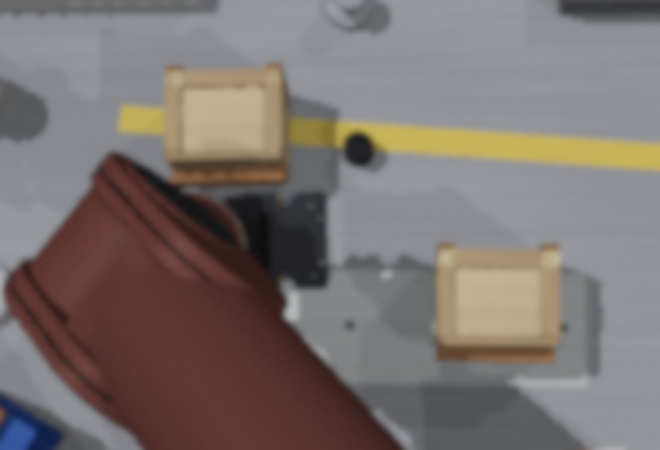

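Both views show the stamped crate lying with the line running under it. Measuring its centre against the line before deciding on a further push.

```bash
python3 - <<'E'
from h import *
t=imaging.get_calibration('top'); s=imaging.get_calibration('side')
o=lambda p,x0,y0,f:(np.array(p,float)+.5)/f-.5+[x0,y0]
# top face corners incl runners: far-left, far-right, near-right, near-left
P=plane(t,o([(166,68),(281,66),(287,163),(165,161)],130,110,3),.080); print(P.round(4).tolist())
S=plane(s,o([(388,122),(409,160),(333,172),(317,130)],150,110,3),.080); print(S.round(4).tolist())
a=np.array([.6891,.2581]);b=np.array([.6459,-.3013]);m=(a+b)/2;ey=(a-b)/np.linalg.norm(a-b);ex=np.array([ey[1],-ey[0]])
for c in (P,S): d=c[:,:2].mean(0)-m; print('center',c.mean(0).round(4),'across',(d@ex).round(4),'along',(d@ey).round(4))
# bottom of crate side face seen in side view at bench: (343,218)-(407,228)
print(plane(s,o([(340,218),(402,226)],150,110,3),.0).round(4))
for n in ('stamped_crate',):
    imaging.camera('top');print([(d['at'],d['confidence']) for d in search_frame(n,'top')])
E
```

```text
[[0.711, 0.2002, 0.08], [0.7123, 0.1011, 0.08], [0.6259, 0.0947, 0.08], [0.6282, 0.1982, 0.08]]
[[0.7142, 0.1949, 0.08], [0.7128, 0.1076, 0.08], [0.6225, 0.1041, 0.08], [0.6274, 0.1973, 0.08]]
center [0.6693 0.1486 0.08  ] across -0.0113 along 0.1698
center [0.6692 0.151  0.08  ] across -0.0116 along 0.1722
[[0.6374 0.1258 0.    ]
 [0.7032 0.0926 0.    ]]
[([0.3766, 0.3446, 0.0825], 0.9)]
```

The centre is about 11 mm short of the line's centre in both views. One more short push, then retreat and check.

```bash
python3 - <<'E'
from h import *
p=.25;Y=.1521
ctrl.servo_line(tc((.603,Y,.044),p),vel=.1)
ctrl.servo_line(tc((.617,Y,.044),p),vel=.04); st()
ctrl.servo_line(tc((.575,Y,.046),p),vel=.15)
ctrl.servo_line(tc((.53,Y,.15),p),vel=.2); st()
ctrl.move_pose([.45,.03,.17],Q(.02)); st()
snap('side','s12',(150,110,350,260),3); snap('top','t12',(130,110,350,260),3)
E
```

```text
t39.93 [0.6267 0.1521 0.0073] F [ 0.56  0.39 -0.25] op 0.0449
t41.08 [0.5399 0.1513 0.1129] F [ 0.93  0.47 -0.49] op 0.0453
t41.75 [0.4503 0.03   0.1693] F [-0.26 -0.05 -0.2 ] op 0.0448
```

View pics/s12.png

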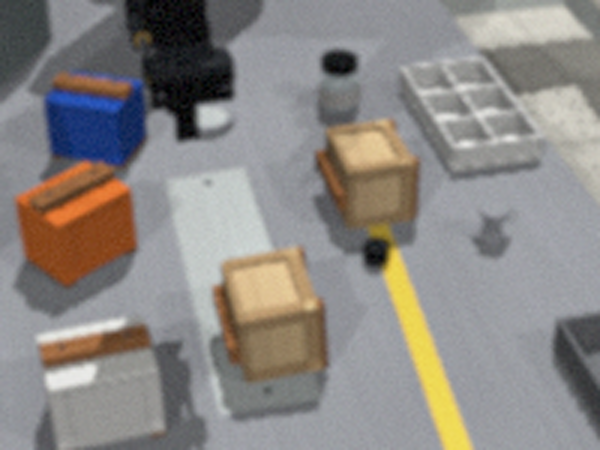

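View pics/t12.png

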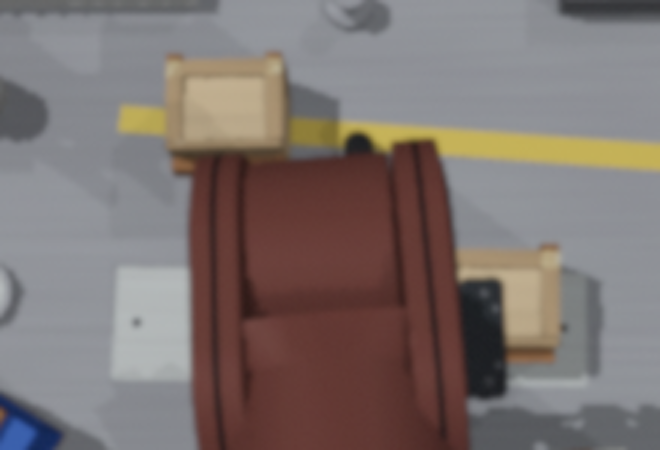

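```bash
python3 - <<'E'
from h import *
t=imaging.get_calibration('top')
o=lambda p,x0,y0,f:(np.array(p,float)+.5)/f-.5+[x0,y0]
P=plane(t,o([(166,58),(283,56),(286,152),(165,151)],130,110,3),.080)
s=imaging.get_calibration('side')
S=plane(s,o([(397,121),(417,158),(343,172),(326,128)],150,110,3),.080)
a=np.array([.6891,.2581]);b=np.array([.6459,-.3013]);m=(a+b)/2;ey=(a-b)/np.linalg.norm(a-b);ex=np.array([ey[1],-ey[0]])
for c in (P,S):
    d=c[:,:2].mean(0)-m; print((d@ex).round(4),(d@ey).round(4))
ctrl.finish_job(); st()
E
```

```text
-0.0022 0.1705
-0.0007 0.1732
the job is handed in; nothing more can be done
the job is handed in; nothing more can be done
```

I tipped both crates onto their sides over the rail and handed the job in at about 42 s. The wrist camera showed the stamp under the left crate and a blank underside on the right one. I pushed the left crate, still lying on its side, out to the dispatch line and left the right one at the rail.

**Last checks:**
- **Stamped crate:** its middle is 1–2 mm from the line's centre line in both the top and side views. It is about 0.17 m along the line from its middle, well inside the end.
- **Plain crate:** it lies at the rail with its middle about 30 mm to the robot's side of the face. I measured this before the push; it looked unmoved afterwards.
- **Bystanders and look-alikes:** nothing in the final pictures looked moved. I judged this by eye, and the loupe and spanner were outside the final crops.
- **Robot:** it was raised clear and touching nothing.

**What failed or disagreed:**
- **Missed passes:** my first two tipping passes, and the start of a third, went over the left crate without touching it.
- **Fingertip position:** the cameras put the real fingertips about 38 mm short of the stated TCP. Using that offset, each crate tipped on the next try.
- **Network search:** the last search for the stamped crate found only the blue look-alike, so the final positions come from corners I picked in the pictures.

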